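Roll test for two rolling pins

ROBOT

A 7-joint arm with a two-finger parallel gripper is mounted at the origin on the work surface. World frame = base frame: x ahead of the robot, y to its left, z up, the work surface at z = 0. Lengths are in m, angles in rad, forces in N, time in s.
With the tool pointing down it reaches from about 0.35 to 0.9 m from the base axis. Payload 19.9 kg.
Tool frame: the origin (TCP) lies between the finger pads; the fingertips stand 19 mm ahead of it and the grasp point (between the pads) is the TCP; z points along the fingers, y is the direction in which the jaws open and shut (so a half turn about z gives the same grasp; the last joint's range is limited). The gripper opens to 94 mm and grips with 3 to 60 N. Pads are 16 mm wide; open, the fingers measure 119 mm over their backs; the gripper's body (75 mm by 177 mm) begins 78 mm behind the grasp point.
Start: joints at [1.137, 0.417, -0.01, 1.614, 0.005, 1.111, -0.053], TCP at [0.239, -0.578, 0.197] pointing down, gripper open.
Joint ranges: [-2.81, 2.81], [-0.39, 2.02], [-1.27, 1.25], [0.06, 2.57], [-1.19, 4.33], [0.19, 2], [-2.82, 2.82]. Speed limits (rad/s): [1.89, 1.89, 2.39, 2.39, 3.01, 3.01, 3.01].

INTERFACE

Orientations are given as a 3x3 rotation matrix whose columns are the frame's x, y, z axes.
In Python, from rig import robot gives the robot as it stands. Calls block until the motion is done:
- robot.move_ptp(position, orientation): joint-space move of the TCP to a pose.
- robot.move_linear(position, velocity=0.15, frame=None, threshold=None): straight line of the TCP; frame=None keeps the orientation; velocity is the mean speed in m/s. With threshold (N) it stops when the force on the tool has changed by that much, and returns True; else False.
- robot.goto_joints(angles): joint-space move.
- robot.gripper_to(opening): finger opening in m; the grip force is fixed at half the most; returns when the fingers have stopped.
- robot.pause(seconds).
- robot.ik(position, orientation): joint angles nearest the present ones, or None.
- robot.get_state(): the state.
- robot.grab_frame(name): name is "side" or "top" or "wrist"; returns the picture (480x640x3 uint8, red, green, blue); there is no depth.
- robot.camera_info(name): a dict with "fx", "fy", "cx", "cy" (pixels), "dist" ([k1, k2, p1, p2, k3] as OpenCV has them; the pictures are not rectified), "rvec" (rotation vector, rad) and "tvec" (3), from world to camera coordinates, as OpenCV has them. Camera axes: x right, y down, z forward; pixel columns grow to the right and rows downward; lengths in m; the calibration is good to about 2 mm. A picture is of the moment at which its call begins: read the wrist's pose just before it. camera_info takes no time and is no camera call; for the wrist camera it gives the pose at the moment of the call.
A pose or a line that the arm cannot do raises robot.PlanningError and nothing moves.
- robot.sign_off(): hands the job in, once; it reports no verdict.
The state is a dict: "time": time; "qpos": joint angles; "joint_vel": joint speeds; "effort": joint torques, N m; "ee_pos": TCP position; "tool_rot": TCP orientation; "force": force on the tool from outside, world axes, zero at the start; "moment": the same for the moment, N m; "opening": finger opening in m.
Only numpy, scipy, OpenCV 4.12 (cv2) and the standard library are available. Lean on these libraries where they do the work, as an engineer would, in place of code of your own. Each camera call takes 0.05 s, during which the arm holds its last target. There are 200 camera calls.

TASK

Two small wooden rolling pins of the same thickness lie on the marble pastry slab. Take the bowed one, which would wobble and lift as it rolls, off the slab and lay it flat in the plywood reject tray. Roll the straight one along the slab, so that it turns over on the marble and is not lifted, until it drops into the gutter at the slab's end, in front of the stop rail.

Things in the scene. Friction and masses are not known exactly. Their poses are not given: they have to be found in the camera images.
- straight_pin_center (a point): Centre of the straight rolling pin: smooth light-wood barrel, 36 mm in diameter, 160 mm long, a thin handle at each end (204 mm over all), about 110 g, loose on the marble. x runs along its axis; y, z turn as it rolls. It lies across the slab (within 5 degrees of the slab's x) at slab y about +30 or +120 mm; the bowed pin has the other place. Pushed from the +y side it rolls ahead freely.
- bowed_pin_mid (a point): Middle of the bowed rolling pin, inside the wood, half-way up: like the straight one (barrel 36 mm in diameter, about 202 mm over its handles, about 110 g, loose) but bent: the barrel's ends lie 14 mm, the handle tips 21 mm, to the -y side of the middle. It lies on the marble, bend level, within 9 degrees of the slab's x. x along the bar, y level across it (grasp it here, across y), z up.
- slab: Fixed slab on a dark wooden board. Origin: underside centre, on the work top. 240 mm along x, 360 along y. Flat marble: top at z = 20 mm, from y = -132 to +180 mm, no lip at the sides or +y end. At the -y end a gutter: floor at z = 10 mm, y = -168 to -132 mm, then a wooden stop rail, y = -180 to -168 mm, top at z = 36 mm. A pin in the gutter has its centre near y = -150, z = 28 mm.
- tray: Fixed open plywood reject tray. Origin: underside centre, on the work top. 250 mm along x, 150 mm along y, 45 mm high, walls and floor 6 mm thick, z up.
Not all that is in view belongs to the job. Leave any pink look-alike of the part that bears straight_pin_center alone.

How it is judged:
On the way:
1. the straight pin turns over (well past a quarter turn) as it rolls on the marble (angle between straight_pin_center's own z axis and vertical above 1.9 rad and z of straight_pin_center in the frame of slab between 0.033 and 0.043 m and y of straight_pin_center in the frame of slab above -0.132 m), for 0.04 s.
At the end, for the whole second after the job is handed in: The straight pin lies at rest down in the gutter (centre within 12 mm of the gutter's centre line, within 60 mm of the slab's centre along it, and within 10 degrees of it); the bowed pin lies at rest inside the tray, level within 10 degrees, its middle below the tray's rim (y of straight_pin_center in the frame of slab between -0.162 and -0.138 m and x of straight_pin_center in the frame of slab between -0.06 and 0.06 m and z of straight_pin_center in the frame of slab below 0.033 m and angle between the x axis of straight_pin_center and the x axis of slab, either way round below 0.17 rad and linear speed of each of straight_pin, bowed_pin below 0.03 m/s and x of bowed_pin_mid in the frame of tray between -0.07 and 0.07 m and y of bowed_pin_mid in the frame of tray between -0.065 and 0.065 m and z of bowed_pin_mid in the frame of tray below 0.042 m and angle between bowed_pin_mid's own x axis and vertical between 1.39 and 1.75 rad); the robot touches nothing.
It fails at once if the straight pin is lifted more than 12 mm off the marble (z of straight_pin_center in the frame of slab above 0.05 m).
It also fails if it takes over 51 s, if anything falls off the work surface, if the arm or the gripper's body presses on something with over 40 N, if the wrist force passes 120 N, or if a joint passes its speed limit or range.

## Working session

There is one attempt and no reset: what is moved stays moved. The work goes in short steps, each a Python script; the robot and the scene stay as the last script left them, time stands still between calls to the robot, and variables do not carry over. Pictures are saved under pics/ and viewed, about 8 in all and at most 12, crops included, and the job is handed in when it is done.

```bash
mkdir -p pics; ls
python3 - <<'E'
from rig import robot
import cv2,numpy as np
for n in ("top","side"):
    cv2.imwrite(f"pics/{n}0.png",robot.grab_frame(n)[:,:,::-1]); i=robot.camera_info(n)
    R=cv2.Rodrigues(np.array(i["rvec"]))[0]; print(n,i,"C",-R.T@np.array(i["tvec"]))
print(robot.get_state())
E
```

```text
pics
top {'fx': 437.2866556133823, 'fy': 437.2866556133823, 'cx': 327.7290082448914, 'cy': 238.71221049417883, 'dist': array([-0.01131529,  0.        ,  0.        ,  0.        ,  0.        ]), 'rvec': array([ 2.13909387, -2.16011798,  0.13558271]), 'tvec': array([0.20093402, 0.38127918, 0.81056933])} C [0.2725251  0.19213411 0.85532771]
side {'fx': 457.99662967999643, 'fy': 457.99662967999643, 'cx': 316.5070489094901, 'cy': 239.6572971417264, 'dist': array([-0.0948625,  0.       ,  0.       ,  0.       ,  0.       ]), 'rvec': array([ 0.7044347 , -2.63423794,  1.09684284]), 'tvec': array([0.43474769, 0.05750117, 0.73492296])} C [0.13399465 0.63356795 0.55951834]
{'time': 0.1, 'qpos': array([ 1.13752553,  0.41790815, -0.0103101 ,  1.61411852,  0.00469945,
        1.11072565, -0.05295821]), 'joint_vel': array([-0.00155507, -0.00084812,  0.0013348 , -0.00112822, -0.00084544,
       -0.00136081, -0.0022705 ]), 'effort': array([ 1.19838111e-03, -8.52586412e+01,  6.39659688e-01, -4.26695573e+01,
       -4.89291642e-02,  1.63979852e-02, -2.05357020e-05]), 'ee_pos': array([ 0.23849513, -0.57731461,  0.19688975]), 'tool_rot': array([[ 9.24212952e-01,  3.81877151e-01, -5.10400614e-04],
       [ 3.81877483e-01, -9.24212399e-01,  1.01472053e-03],
       [-8.42199916e-05, -1.13272836e-03, -9.99999355e-01]]), 'force': array([-0.01051194, -0.30431551,  0.34133512]), 'moment': array([-0.01604528,  0.02099939, -0.04330044]), 'opening': 0.0939627987471055}
```

View pics/top0.png

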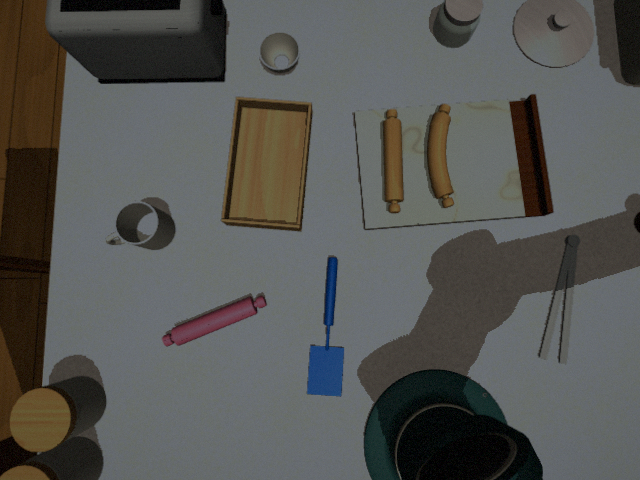

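View pics/side0.png

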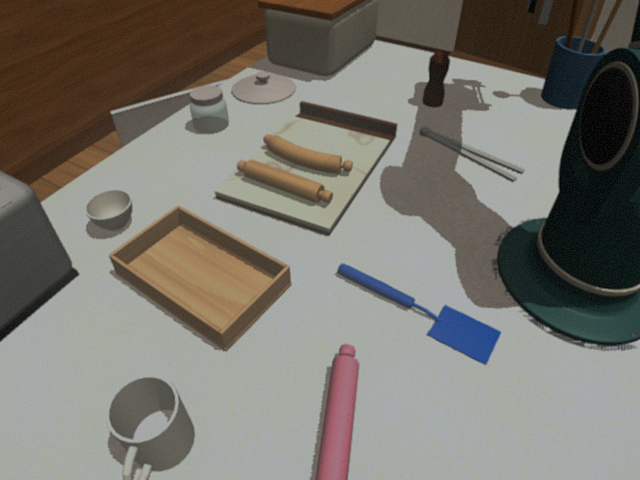

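The top view shows three things that could be mistaken for the target:
- **Straight pin:** (394,160), far from the gutter.
- **Bowed pin:** (440,157), with its ends bent to the right (-y).
- **Pink look-alike:** (215,320), to be left alone.

The gutter and rail are on the right at (530,155), and the tray is at (268,163). Next I measure these by masks and rays, and check a crop.

```bash
cat > h.py <<'E'
import cv2,numpy as np
from rig import robot
def ray(n,px,z,info=None):
    i=info or robot.camera_info(n); K=np.array([[i["fx"],0,i["cx"]],[0,i["fy"],i["cy"]],[0,0,1]])
    R=cv2.Rodrigues(np.array(i["rvec"]))[0]; C=-R.T@np.array(i["tvec"])
    u=cv2.undistortPoints(np.array(px,float).reshape(-1,1,2),K,i["dist"]).reshape(-1,2)
    d=np.c_[u,np.ones(len(u))]@R
    return C+d*((z-C[2])/d[:,2])[:,None]
def pins(img,roi):
    x0,y0,x1,y1=roi; hsv=cv2.cvtColor(img,cv2.COLOR_RGB2HSV)
    m=((hsv[...,0]<22)&(hsv[...,1]>85)&(hsv[...,2]>70)).astype(np.uint8)*255
    k=np.zeros_like(m); k[y0:y1,x0:x1]=m[y0:y1,x0:x1]
    k=cv2.morphologyEx(k,cv2.MORPH_OPEN,np.ones((3,3)))
    return k,[c for c in cv2.findContours(k,cv2.RETR_EXTERNAL,cv2.CHAIN_APPROX_NONE)[0] if cv2.contourArea(c)>200]
E
python3 - <<'E'
from h import *
a=cv2.imread("pics/top0.png")[:,:,::-1].copy()
k,cs=pins(a,(365,95,500,225))
for c in cs:
    (cx,cy),(w,h),an=cv2.minAreaRect(c); P=ray("top",c.reshape(-1,2),0.038)
    q=P[:,:2].astype(np.float32); r=cv2.minAreaRect(q); v=np.linalg.svd(q-q.mean(0),full_matrices=False)[2][0]
    print("pin px",cx,cy,w,h,an,"world rect",r,"dir",np.degrees(np.arctan2(v[1],v[0])))
# marble corners (z=.02), tray rim (z=.045): contour quads
sl=np.array([[355,112],[511,101],[525,217],[364,229]]); W=ray("top",sl,0.02); print("marble",W.round(4).tolist()); print(np.linalg.norm(np.roll(W,-1,0)-W,axis=1))
hsv=cv2.cvtColor(a,cv2.COLOR_RGB2HSV); m=((hsv[...,0]<28)&(hsv[...,1]>60)).astype(np.uint8)*255
m[:,:215]=0;m[:,320:]=0;m[:90]=0;m[240:]=0
c=max(cv2.findContours(m,0,1)[0],key=cv2.contourArea); P=ray("top",c.reshape(-1,2),0.045)[:,:2].astype(np.float32)
print("tray",cv2.minAreaRect(P))
vis=a.copy(); cv2.drawContours(vis,cs,-1,(255,0,0),1); cv2.drawContours(vis,[c],-1,(0,0,255),1)
for p in sl: cv2.circle(vis,tuple(int(t) for t in p),2,(0,255,0),-1)
cv2.imwrite("pics/crop1.png",cv2.resize(vis[85:240,215:560],None,fx=2.3,fy=2.3)[:,:,::-1])
E
```

```text
pin px 440.40252685546875 153.48883056640625 83.07906341552734 21.214040756225586 88.40885925292969 world rect ((0.5468554496765137, -0.02248060330748558), (0.04095764085650444, 0.16665960848331451), 88.79798889160156) dir 178.62749
pin px 393.694091796875 154.07192993164062 90.25239562988281 15.738417625427246 88.53119659423828 world rect ((0.5469954013824463, 0.06791263073682785), (0.030377745628356934, 0.18061420321464539), 89.56295013427734) dir 179.87999
marble [[0.6399, 0.1401, 0.02], [0.6597, -0.1741, 0.02], [0.4226, -0.1855, 0.02], [0.4022, 0.127, 0.02]]
[0.31483973 0.23745784 0.31313487 0.23800138]
tray ((0.5301551818847656, 0.31133466958999634), (0.15240439772605896, 0.2547956109046936), 84.60574340820312)
```

View pics/crop1.png

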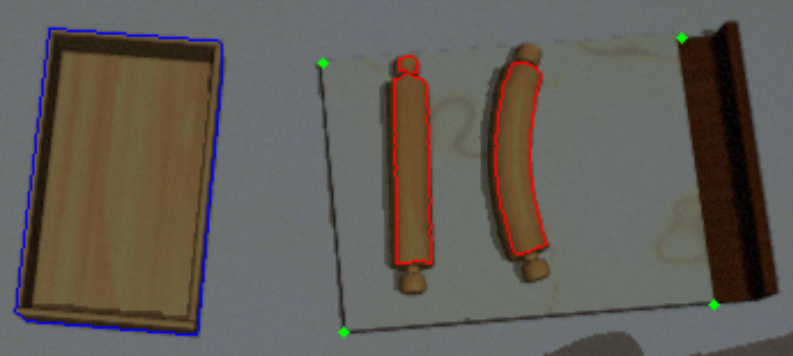

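The mask confirms the choice: a straight barrel at left and a curved one beside it, bowed towards +y. It misses the pins' shaded left edges. The slab and tray sizes check out. I'll hover over the bowed pin for a closer look.

```bash
cat >> h.py <<'E'
def Rz(a): return np.array([[np.cos(a),np.sin(a),0],[np.sin(a),-np.cos(a),0],[0,0,-1]])
A=np.radians(3.3); XS=np.array([np.cos(A),np.sin(A),0]); YS=np.array([-np.sin(A),np.cos(A),0]); S0=np.array([.5325,-.0471,0])
def sw(x,y,z): return S0+x*XS+y*YS+np.array([0,0,z])
def ws(p): d=np.asarray(p)-S0; return np.array([d@XS,d@YS,d[...,2]])
E
python3 - <<'E'
from h import *
for nm,p,R in [("hover",[.543,-.015,.22],Rz(-.024)),("tray",[.53,.311,.05],Rz(0)),("push",sw(0,.158,.043),Rz(A)@np.array([[0,-1,0],[1,0,0],[0,0,1]])),("push2",sw(0,.158,.043),Rz(A)@np.array([[0,1,0],[-1,0,0],[0,0,1]])),("end",sw(0,-.12,.043),Rz(A)@np.array([[0,-1,0],[1,0,0],[0,0,1]]))]:
    print(nm,robot.ik(p,R))
robot.move_ptp([.543,-.015,.22],Rz(-.024))
i=robot.camera_info("wrist"); R=cv2.Rodrigues(np.array(i["rvec"]))[0]; print(-R.T@np.array(i["tvec"]),R[2],robot.get_state()["time"],robot.get_state()["ee_pos"])
cv2.imwrite("pics/w1.png",robot.grab_frame("wrist")[:,:,::-1]); np.save("w1.npy",i,allow_pickle=True)
E
```

```text
hover [ 0.34293379  0.27803152 -0.44463726  1.78091139  0.13205666  1.11197715
 -1.74024345]
tray [-0.08412991  0.67204179 -0.68272688  1.73462796  0.51547393  0.9220325
 -2.55146826]
push [ 0.54773077  0.75260264 -1.08693124  1.93246937  0.81508289  0.98160843
  2.26733404]
push2 [ 0.27264644  0.55840904 -0.67741232  1.94014458  0.47745861  0.80767989
 -0.61187248]
end [ 0.14465451  0.50872564  0.12757848  1.88812987 -0.09101338  0.75026926
 -2.76111401]
[ 0.60699362 -0.01787391  0.40801803] [-0.22766904  0.0055703  -0.97372264] 2.3833 [ 0.54303645 -0.01583377  0.2199397 ]
```

View pics/w1.png

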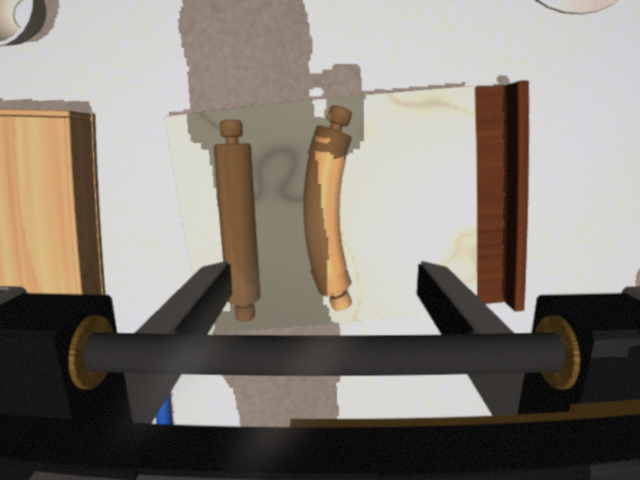

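The wrist view shows the bowed pin around (325,215), with tips at (340,115) and (341,300), and the straight pin around (238,220). Both are fully visible, so I'll measure them here.

Run:
```python
from h import *
i=np.load("w1.npy",allow_pickle=True).item(); a=cv2.imread("pics/w1.png")[:,:,::-1].copy()
hsv=cv2.cvtColor(a,cv2.COLOR_RGB2HSV)
m=((hsv[...,0]<24)&(hsv[...,1]>95)).astype(np.uint8)*255
k=np.zeros_like(m); k[95:325,205:362]=m[95:325,205:362]
k=cv2.morphologyEx(k,cv2.MORPH_OPEN,np.ones((3,3)))
cs=[c for c in cv2.findContours(k,0,1)[0] if cv2.contourArea(c)>1000]
for c in cs:
    mk=np.zeros_like(k); cv2.drawContours(mk,[c],-1,255,-1)
    ys=np.where(mk.any(1))[0]; rows=range(ys[0]+2,ys[-1]-1)
    e=np.array([[np.where(mk[r])[0][[0,-1]].mean(),r] for r in rows]); w=np.array([np.ptp(np.where(mk[r])[0])+1 for r in rows])
    P=ray("wrist",e,0.038,i); ends=ray("wrist",[[e[0,0],ys[0]],[e[-1,0],ys[-1]]],0.038,i)
    mid=ends.mean(0); v=ends[0]-ends[1]; L=np.hypot(*v[:2]); an=np.degrees(np.arctan2(v[1],v[0]))
    u=v/L; n=np.array([-u[1],u[0],0]); s=(P-mid)@u; t=(P-mid)@n
    print("L",L,"mid",mid,"ang",an,"slab",ws(mid)); 
    for q in (-.075,-.05,-.025,0,.025,.05,.075):
        b=abs(s-q)<.006; print(q,t[b].mean().round(4),w[b].mean().round(1))
sl=ray("wrist",[[167,116],[475,87],[478,302]],.02,i); print(sl,[ws(p) for p in sl])
vis=a.copy();cv2.drawContours(vis,cs,-1,(255,0,0),1);cv2.imwrite("pics/w1m.png",vis[80:340,190:380,::-1])
```

```text
L 0.20671092070879626 mid [0.53030247 0.07142678 0.038     ] ang -0.5535450156095932 slab [0.004629   0.11845674 0.038     ]
-0.075 -0.0021 27.8
-0.05 -0.0028 27.2
-0.025 -0.0005 33.4
0 -0.0004 33.9
0.025 -0.0003 35.3
0.05 0.0001 35.5
0.075 -0.0 35.6
L 0.20592326711977887 mid [ 0.540491   -0.03104425  0.038     ] ang -0.3855419871927918 slab [0.00890199 0.01556913 0.038     ]
-0.075 0.0074 32.1
-0.05 0.0122 34.1
-0.025 0.0161 34.2
0 0.0175 34.8
0.025 0.0164 35.2
0.05 0.0122 36.2
0.075 0.0075 33.5
[[ 0.64154985  0.13921886  0.02      ]
 [ 0.66181325 -0.16957771  0.02      ]
 [ 0.43265511 -0.18700744  0.02      ]] [array([0.11959429, 0.17973256, 0.02      ]), array([ 0.12204851, -0.12971841,  0.02      ]), array([-0.10773296, -0.13392797,  0.02      ])]
```

View pics/w1m.png

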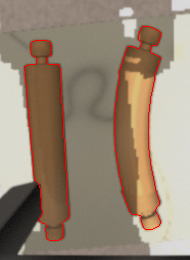

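Bowed middle is at (0.5405, -0.0135), slab y 33 mm. The straight pin is at slab (5, 118) mm. Lengths are about 206 mm, so everything is consistent. Now the grasp.

Run:
```python
from h import *
R=Rz(np.radians(-.4)); g=np.array([.5405,-.0135,0])
robot.gripper_to(.064)
robot.move_ptp(g+[0,0,.11],R)
print(robot.move_linear(g+[0,0,.045],velocity=.08,threshold=12), robot.get_state()["ee_pos"])
robot.gripper_to(.0); s=robot.get_state(); print(s["opening"],s["time"],s["ee_pos"])
if s["opening"]>.025:
    robot.move_linear(g+[0,0,.16],velocity=.12); s=robot.get_state(); print(s["opening"],s["force"],s["time"])
cv2.imwrite("pics/side1.png",robot.grab_frame("side")[:,:,::-1])
```

```text
False [ 0.54077517 -0.01343892  0.0453344 ]
0.0005724473250378964 5.6333 [ 0.54297648 -0.01308224  0.04781186]
```

View pics/side1.png

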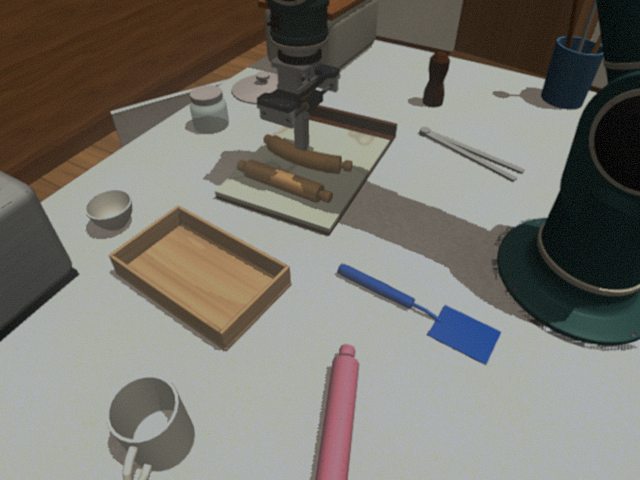

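The fingers closed to zero, so the pin isn't held. I'll look closely at where it is relative to the fingers.

Run:
```python
from h import *
s=robot.get_state(); print(s["force"],s["ee_pos"],s["opening"],s["tool_rot"].round(3))
i=robot.camera_info("wrist"); np.save("w2.npy",i,allow_pickle=True)
w=robot.grab_frame("wrist"); t=robot.grab_frame("top"); sd=cv2.imread("pics/side1.png")[:,:,::-1]
cv2.imwrite("pics/w2.png",w[:,:,::-1]);cv2.imwrite("pics/t2.png",t[:,:,::-1])
z=lambda im,x,y,W,H:cv2.resize(im[y:y+H,x:x+W],(400,300),interpolation=cv2.INTER_CUBIC)
o=np.vstack([np.hstack([z(w,0,0,640,480),z(t,340,90,200,150)]),np.hstack([z(sd,230,90,133,100),z(sd,270,100,80,60)])])
cv2.imwrite("pics/c2.png",o[:,:,::-1])
```

```text
[-6.48492198  0.19456141 41.86551362] [ 0.54295687 -0.01310092  0.04780579] 0.0005641997538412335 [[ 1.    -0.007  0.005]
 [-0.007 -1.    -0.   ]
 [ 0.005  0.    -1.   ]]
```

View pics/c2.png

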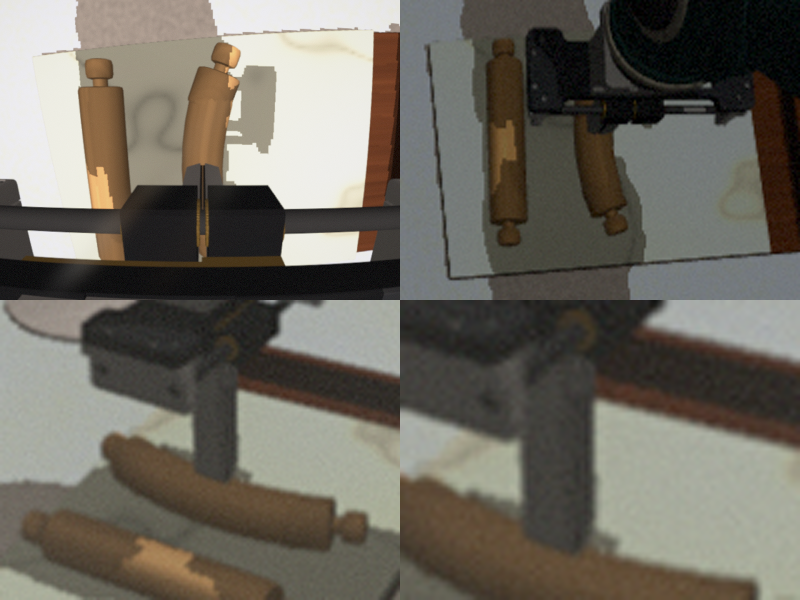

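Run:
```python
from h import *
for z in (.02,.029,.038,.047,.056,.065): print(z,ray("side",[[293,148],[307,151]],z)[:,:2].round(4).tolist())
i=np.load("w2.npy",allow_pickle=True).item();j=np.load("w1.npy",allow_pickle=True).item()
w=cv2.imread("pics/w2.png"); 
# straight and bowed far tips: w1 vs now
for z in (.03,.038): print(ray("wrist",[[158,95],[361,70]],z,i),ray("wrist",[[231,122],[339,107]],z,j))
cv2.imwrite("pics/w2c.png",cv2.resize(w[50:480,220:480],None,fx=2,fy=2)[-600:])
```

```text
0.02 [[0.5882, -0.0501], [0.5567, -0.055]]
0.029 [[0.5806, -0.0387], [0.5497, -0.0435]]
0.038 [[0.573, -0.0273], [0.5426, -0.032]]
0.047 [[0.5655, -0.0159], [0.5356, -0.0205]]
0.056 [[0.5579, -0.0044], [0.5285, -0.009]]
0.065 [[0.5503, 0.007], [0.5215, 0.0024]]
[[ 0.63492541  0.07405119  0.03      ]
 [ 0.64566161 -0.03348962  0.03      ]] [[ 0.63231602  0.07197677  0.03      ]
 [ 0.64327126 -0.03346522  0.03      ]]
[[ 0.63380256  0.07064006  0.038     ]
 [ 0.64412234 -0.03272954  0.038     ]] [[ 0.63178012  0.07007526  0.038     ]
 [ 0.64250352 -0.03313526  0.038     ]]
```

View pics/w2c.png

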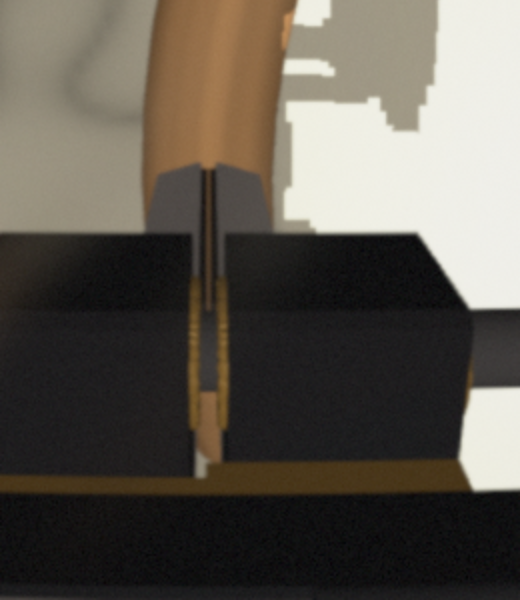

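Run:
```python
from h import *
def atx(px,x,i):
    a=ray("w",[px],0.,i)[0]; b=ray("w",[px],.1,i)[0]; return a+(b-a)*(x-a[0])/(b[0]-a[0])
i=np.load("w2.npy",allow_pickle=True).item();j=np.load("w1.npy",allow_pickle=True).item()
for x in (.543,.551): print("now",[atx(p,x,i).round(4).tolist() for p in ([324,263],[296,272],[355,274])])
for x in (.543,.551): print("open",[atx(p,x,j).round(4).tolist() for p in ([228,263],[205,266],[420,263],[447,266])])
```

```text
now [[0.543, -0.0136, 0.0349], [0.543, 0.0009, 0.0502], [0.543, -0.0294, 0.054]]
now [[0.551, -0.0137, 0.0605], [0.551, -0.0009, 0.0739], [0.551, -0.0274, 0.0772]]
open [[0.543, 0.0386, 0.2031], [0.543, 0.0505, 0.2078], [0.543, -0.0691, 0.2115], [0.543, -0.0821, 0.218]]
open [[0.551, 0.0315, 0.2287], [0.551, 0.042, 0.2328], [0.551, -0.0627, 0.2361], [0.551, -0.0741, 0.2417]]
```

The reading (opening 0, 42 N upward, pin hardly moved) says the fingers slipped shut over or into the pin's crown. I'll back off straight up, reopen, check the opening, then redo the grasp lower with stepped closing.

Run:
```python
from h import *
g=np.array([.5405,-.0135,0])
robot.move_linear(g+[0,0,.085],velocity=.1); s=robot.get_state(); print(s["force"].round(1),s["opening"],s["ee_pos"],s["time"])
robot.gripper_to(.07); s=robot.get_state(); print(s["opening"],s["time"],s["force"].round(1))
robot.move_linear(g+[0,0,.12],velocity=.2)
i=robot.camera_info("wrist"); np.save("w3.npy",i,allow_pickle=True)
w=robot.grab_frame("wrist"); cv2.imwrite("pics/w3.png",w[:,:,::-1])
```

```text
[-0.8  0.2 -0.5] 0.0005969595553026726 [ 0.54033243 -0.01364207  0.08463344] 6.3333
0.06996700443808392 7.4833 [ 0.3 -0.  -0.3]
```

View pics/w3.png

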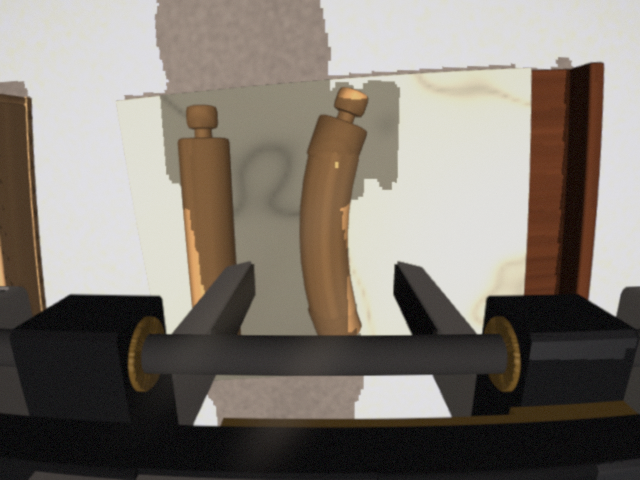

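Run:
```python
from h import *
g=np.array([.5405,-.0135,0])
print(robot.move_linear(g+[0,0,.041],velocity=.1,threshold=10)); s=robot.get_state(); print(s["ee_pos"],s["force"].round(1),s["time"])
for o in (.044,.038,.034,.030):
    robot.gripper_to(o); s=robot.get_state(); print(o,s["opening"].round(4),s["force"].round(1),s["ee_pos"].round(4),s["time"])
    if s["opening"]>o+.002 or abs(s["force"][2])>15: break
```

```text
False
[ 0.54087366 -0.01343832  0.04148301] [0.1 0.3 0.3] 8.8Traceback (most recent call last):
  File "<stdin>", line 5, in <module>
AttributeError: 'float' object has no attribute 'round'
```

Run:
```python
from h import *
for o in (.038,.034,.030):
    robot.gripper_to(o); s=robot.get_state(); print(o,round(s["opening"],4),s["force"].round(1),s["ee_pos"].round(4),s["time"])
    if s["opening"]>o+.002 or abs(s["force"][2])>15: break
```

```text
0.038 0.038 [ 0.5 -0.3  1.3] [ 0.5405 -0.0135  0.041 ] 9.7417
0.034 0.0339 [-0.2  0.1  0.4] [ 0.5405 -0.0135  0.041 ] 10.05
0.03 0.03 [0.3 0.8 0. ] [ 0.5405 -0.0135  0.041 ] 10.3583
```

There was still no contact at 30 mm. Together with the image rays (fingertips at about TCP z + 6 mm, not -19 mm) and the earlier crown contact, this means the fingertips really sit about 25 mm higher than stated. I'll find their height by touching the marble on either side of the pin.

Run:
```python
from h import *
g=np.array([.5405,-.0135,0]); pr=lambda *a:(lambda s:print(*a,round(s["opening"],4),s["force"].round(1),s["ee_pos"].round(4),round(s["time"],2)))(robot.get_state())
robot.gripper_to(.066)
t=robot.move_linear(g+[0,0,.005],velocity=.04,threshold=6); pr("touch",t)
z=robot.get_state()["ee_pos"][2]
robot.move_linear(g+[0,0,z+.006],velocity=.05); pr("up")
robot.gripper_to(.034); pr("a")
cv2.imwrite("pics/s4.png",robot.grab_frame("side")[:,:,::-1])
```

```text
touch True 0.0662 [-1.6 -0.2 10.5] [ 0.5403 -0.0135  0.0123] 11.78
up 0.0659 [-0.3 -0.2  0.1] [ 0.5406 -0.0135  0.0182] 12.05
a 0.0356 [ 0.7  0.9 -0.4] [ 0.5404 -0.0135  0.0182] 12.65
```

The touch confirms it: the tips meet the marble (z 20 mm) at a reported TCP z of 12.3 mm, so tip z = TCP z + 7.7 mm. The fingers now stop at 35.6 mm, on the pin. Grip, lift, and place it in the tray.

Run:
```python
from h import *
g=np.array([.5405,-.0135,0]); pr=lambda *a:(lambda s:print(*a,round(s["opening"],4),s["force"].round(1),s["ee_pos"].round(4),round(s["time"],2)))(robot.get_state())
robot.gripper_to(0.); pr("grip")
if robot.get_state()["opening"]<.028: raise SystemExit
robot.move_linear(g+[0,0,.10],velocity=.15); pr("lift")
if robot.get_state()["opening"]<.028: raise SystemExit
R=Rz(np.radians(-5.4)); t=np.array([.530,.311,0])+.007*np.array([np.sin(np.radians(5.4)),np.cos(np.radians(5.4)),0])
robot.move_ptp(t+[0,0,.10],R); pr("over")
h=robot.move_linear(t+[0,0,.0052],velocity=.12,threshold=8); pr("down",h)
robot.gripper_to(.07); pr("open")
robot.move_linear(t+[0,0,.10],velocity=.2); pr("clear")
w=robot.grab_frame("wrist"); cv2.imwrite("pics/w4.png",w[:,:,::-1])
tp=robot.grab_frame("top"); cv2.imwrite("pics/t4.png",tp[:,:,::-1])
o=np.hstack([cv2.resize(w,(400,300)),cv2.resize(tp[70:250,215:455],(400,300))]); cv2.imwrite("pics/c4.png",o[:,:,::-1])
```

```text
grip 0.0349 [-0.1 -0.1 -2.6] [ 0.5404 -0.0135  0.0182] 12.92
lift 0.0353 [ 0.1 -0.2 -1.9] [ 0.5401 -0.0137  0.0993] 13.61
over 0.0353 [ 0.   0.8 -1.7] [0.5313 0.3163 0.0996] 14.87
down True 0.0353 [0.6 0.3 5.2] [0.53   0.3173 0.0039] 15.67
open 0.0699 [ 0.3 -0.6 -0.6] [0.5292 0.3168 0.003 ] 16.38
clear 0.0699 [ 0.5  0.1 -0.8] [0.5304 0.3176 0.0994] 17.01
```

View pics/c4.png

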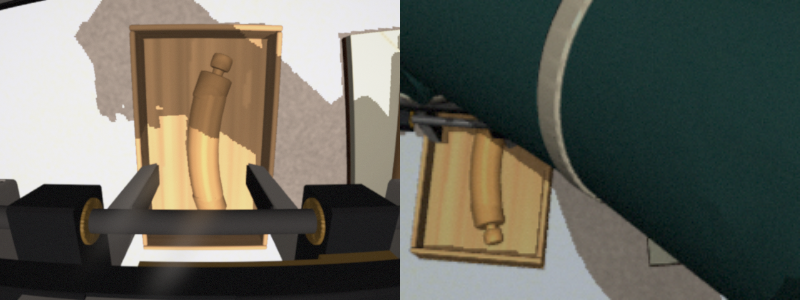

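The bowed pin lies flat inside the tray: left crop about (208,135), fully within the walls, with the jaws clear. Next I push the straight pin with both open fingers set along its axis.

Run:
```python
from h import *
pr=lambda *a:(lambda s:print(*a,round(s["opening"],4),s["force"].round(1),ws(s["ee_pos"]).round(4),round(s["time"],2)))(robot.get_state())
R=Rz(A)@np.array([[0,1,0],[-1,0,0],[0,0,1]])
print(robot.ik(sw(.004,.158,.018),R),robot.ik(sw(.004,-.118,.018),R))
robot.gripper_to(.092)
robot.move_ptp(sw(.004,.158,.09),R); pr("above")
print(robot.move_linear(sw(.004,.158,.0195),velocity=.1,threshold=8)); pr("down")
robot.move_linear(sw(.004,-.118,.0195),velocity=.06); pr("pushed")
robot.pause(.3)
w=robot.grab_frame("wrist"); tp=robot.grab_frame("top"); sd=robot.grab_frame("side")
for n,im in (("w5",w),("t5",tp),("s5",sd)): cv2.imwrite(f"pics/{n}.png",im[:,:,::-1])
o=np.hstack([cv2.resize(tp[80:245,345:565],(400,300)),cv2.resize(sd[80:245,200:420],(400,300))]); cv2.imwrite("pics/c5.png",o[:,:,::-1])
```

```text
[ 0.34283623  0.6475316  -0.77775757  1.93777267  0.62209989  0.81298109
 -0.72332553] [ 0.79366672  0.67018862 -0.72635223  1.86697955  0.59155691  0.83269759
 -0.18147995]
above 0.0923 [-0.4 -0.5  0.2] [0.0041 0.1583 0.0901] 19.35
False
down 0.092 [-0.1  0.5  0.4] [0.0043 0.1582 0.0199] 20.21
pushed 0.0921 [ 0.   0.7 -0.5] [ 0.004  -0.1179  0.0195] 24.96
```

View pics/c5.png

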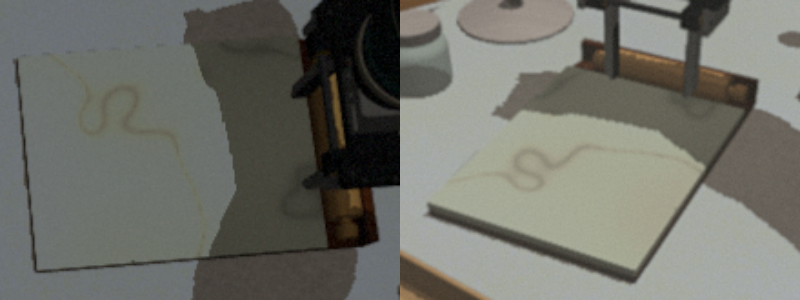

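The pin is down in the gutter in front of the rail in both views. It seems shifted towards slab -x, so I'll retreat and measure its position.

Run:
```python
from h import *
robot.move_linear(sw(.004,-.10,.0195),velocity=.1)
robot.move_linear(sw(.004,-.09,.12),velocity=.2)
robot.move_ptp([.52,-.06,.24],Rz(-.024))
i=robot.camera_info("wrist"); np.save("w6.npy",i,allow_pickle=True)
w=robot.grab_frame("wrist"); cv2.imwrite("pics/w6.png",w[:,:,::-1])
s=robot.get_state(); print(s["time"],s["ee_pos"])
hsv=cv2.cvtColor(w,cv2.COLOR_RGB2HSV)
V,U=np.mgrid[0:480,0:640]; P=ray("w",np.c_[U.ravel(),V.ravel()],.028,i); d=P-S0
X=(d@XS).reshape(480,640); Y=(d@YS).reshape(480,640)
roi=(abs(X)<.19)&(Y>-.19)&(Y<-.11)
for th in (85,110,140):
    m=((hsv[...,0]<26)&(hsv[...,1]>95)&(hsv[...,2]>th)&roi).astype(np.uint8)
    m=cv2.morphologyEx(m,cv2.MORPH_OPEN,np.ones((3,3)))
    n,l,st,_=cv2.connectedComponentsWithStats(m)
    for k in range(1,n):
        if st[k,4]>150: b=l==k; print(th,st[k],"x",np.percentile(X[b],[.5,99.5]).round(4),"y",np.percentile(Y[b],[1,99]).round(4))
cv2.imwrite("pics/c6.png",cv2.resize(w[40:420,220:620],(800,600) if 0 else None,fx=1.5,fy=1.5)[:,:,::-1])
```

```text
27.875 [ 0.51978815 -0.06025561  0.23930215]
85 [ 428   66   41  214 5946] x [-0.1033  0.1188] y [-0.1686 -0.1313]
85 [ 469   69   10  217 1345] x [-0.1163  0.1138] y [-0.1808 -0.1707]
110 [ 437   92   32  188 4975] x [-0.1038  0.0927] y [-0.1676 -0.1358]
140 [442  93  16  19 261] x [0.0753 0.0935] y [-0.1578 -0.142 ]
140 [ 440  114   28  156 3895] x [-0.0935  0.0712] y [-0.1676 -0.1398]
```

View pics/c6.png

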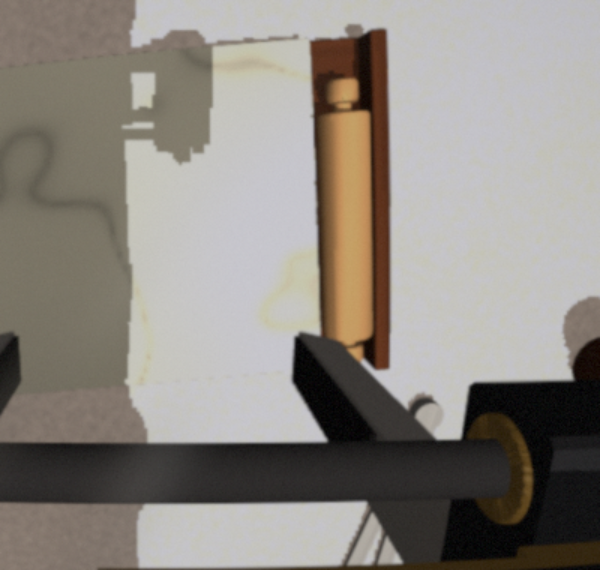

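The pin lies parallel in the gutter. Its handle tip at slab x +93 mm puts the centre at about x -9 mm, and y is about -150 mm, both well within limits. The gripper is clear of everything, so I'm handing in.

Run:
```python
from h import *
print(robot.get_state()["force"].round(1),robot.sign_off())
```

```text
the job is handed in; nothing more can be done
[-0.7  0.5  0.3] None
```

I laid the bowed pin flat in the reject tray and pushed the straight pin along the marble until it dropped into the gutter. I handed the job in at about 28 s on the robot's clock; it gave no verdict.

**First grasp failed:** the fingers closed to zero over the top of the bowed pin, with 42 N upward on the tool and the pin hardly moved. Touching the marble showed why. The fingertips sit about 8 mm behind the reported TCP, not 19 mm ahead as stated. With that corrected, the fingers held the pin at 35 mm and carried it to the tray.

**Last checks:**
- **Straight pin:** it lies parallel in the gutter at about slab x -9 mm, y -150 mm, inside the limits.
- **Bowed pin:** I last saw it flat inside the tray walls just after release; I did not measure it again.
- **Robot:** the gripper was clear of everything, with about zero force on the tool.

**Not verified:** I did not measure the straight pin turning as it rolled, because the smooth wood shows no mark. About 250 mm of free rolling would be roughly 14 rad, well past what is needed.

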